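Press home two rows of snap caps, turning the vial rack between strokes

TASK

Close the sample vials in the small rack that stands beside the capping press: set the rack square against the middle of the press's back fence, either row first, and swing the lever right down so that the bar presses that row of snap caps fully home. Raise the lever, turn the rack end for end so that the other row comes under the bar, and press that row home too. Finish with the lever up again and the closed rack left standing in the press, ready to be collected; keep the rack upright throughout and leave the beaker and the bottle where they are.

Things in the scene. Friction and masses are not known exactly. Their poses are not given: they have to be found in the camera images.
- vial_rack: Vial rack, loose: open aluminium frame 58 mm (x) by 68 mm (y), two plates on corner posts, 21 mm high, 0.25 to 0.4 kg with its vials. Origin at the centre of its underside, z up. It holds two rows of four glass vials; the rows run along y, vials 16 mm apart. Cap tops are 44 mm above the underside when loose, 40 mm when home. The rack is alike from both ends. It starts on the bench beside the press.
- rack_grip (a point): Centre of the rack's carrying grip, to lift it by: a flat-sided black block, 14 mm (rack x) by 24 mm (rack y), on a post in the middle of the rack, between the rows. The point is 70 mm above the rack's underside; the block reaches from 46 to 82 mm. Axes are the rack's.
- row_a (a point): Middle of row a of the vials, at rack x = +19 mm, 40 mm above the rack's underside (the top of its caps when home); axes are the rack's.
- row_b (a point): Middle of row b of the vials, at rack x = -19 mm, on the other side of the grip, 40 mm above the rack's underside; axes are the rack's.
- press: Bench capping press, fixed. Origin under the middle of its grey base plate (132 mm in x, 116 mm in y, 8 mm thick); x points to its back, away from the robot, y to its left, z up. The lever's pivot axis runs along y at x = +41 mm, z = 55 mm, between two grey cheeks 49 to 56 mm to either side, up to 71 mm high.
- press_seat (a point): Foot of the front face of the press's back fence (bent steel bracket, 84 mm wide, 24 mm high), at mid width on the base plate's top; axes are the press's. With a 68 mm side of the rack flat against the fence and centred, the nearer row is 10 mm in front of it, right under the presser bar, and the rack's grip 29 mm in front. The farther row is not reached.
- lever_grip (a point): Middle of the lever's hand bar: round, black, 16 mm thick, 84 mm long between two side arms, along the press's y. At lever angle q it lies 170*cos(0.436+q) mm in front of the pivot axis (toward -x of the press) and 170*sin(0.436+q) mm above it: it swings from high at the back over the top to the front. Its x and z axes turn with the lever.
- press_lever (a joint): Lever angle in rad: 0 = down, the presser bar (84 mm long, 11 mm wide, 45 mm ahead of the pivot) level with the tops of home caps; 1.75 = fully open, leaning back. It starts open. It stays where it is left (about 2 N at the hand bar moves it); seating a row takes about 8 N at the hand bar over the last 0.09 rad. Without a rack it goes down to -0.06.
- beaker: Bystander: glass beaker, 46 mm wide, 58 mm high, loose; origin at the centre of its foot.
- bottle: Bystander: small clear screw-cap bottle, 46 mm wide, 91 mm high, loose; origin at the centre of its foot.
- cap_a1 (a joint): Snap cap 1 of row a (white, 12 mm across; counted from the rack's -y end): 0 to 0.0008 m = sitting loose, about 4 mm proud; 0.004 m = pressed home. Takes about 5 N and stays where it is pushed.
- cap_a2 (a joint): Snap cap 2 of row a (white, 12 mm across; counted from the rack's -y end): 0 to 0.0008 m = sitting loose, about 4 mm proud; 0.004 m = pressed home. Takes about 5 N and stays where it is pushed.
- cap_a3 (a joint): Snap cap 3 of row a (white, 12 mm across; counted from the rack's -y end): 0 to 0.0008 m = sitting loose, about 4 mm proud; 0.004 m = pressed home. Takes about 5 N and stays where it is pushed.
- cap_a4 (a joint): Snap cap 4 of row a (white, 12 mm across; counted from the rack's -y end): 0 to 0.0008 m = sitting loose, about 4 mm proud; 0.004 m = pressed home. Takes about 5 N and stays where it is pushed.
- cap_b1 (a joint): Snap cap 1 of row b (white, 12 mm across; counted from the rack's -y end): 0 to 0.0008 m = sitting loose, about 4 mm proud; 0.004 m = pressed home. Takes about 5 N and stays where it is pushed.
- cap_b2 (a joint): Snap cap 2 of row b (white, 12 mm across; counted from the rack's -y end): 0 to 0.0008 m = sitting loose, about 4 mm proud; 0.004 m = pressed home. Takes about 5 N and stays where it is pushed.
- cap_b3 (a joint): Snap cap 3 of row b (white, 12 mm across; counted from the rack's -y end): 0 to 0.0008 m = sitting loose, about 4 mm proud; 0.004 m = pressed home. Takes about 5 N and stays where it is pushed.
- cap_b4 (a joint): Snap cap 4 of row b (white, 12 mm across; counted from the rack's -y end): 0 to 0.0008 m = sitting loose, about 4 mm proud; 0.004 m = pressed home. Takes about 5 N and stays where it is pushed.

How it is judged (in metres and radians):
On the way, in this order (a step that is already met when the one before it is completed fails the run):
1. the rack stands on the press's base plate, square against the fence and centred, one row under the bar (x of rack_grip in the frame of press_seat between -0.035 and -0.024 m and y of rack_grip in the frame of press_seat between -0.009 and 0.009 m and z of rack_grip in the frame of press_seat below 0.074 m and angle between the y axis of rack_grip and the y axis of press_seat, either way round below 0.13 rad), for 0.2 s.
2. the lever is down and the four caps of the row at the fence are pressed home (all of step 1 and value of joint press_lever below 0.06 rad and ((x of row_a in the frame of press_seat above -0.018 m and value of joint each of cap_a1, cap_a2, cap_a3, cap_a4 above 0.003 m) or (x of row_b in the frame of press_seat above -0.018 m and value of joint each of cap_b1, cap_b2, cap_b3, cap_b4 above 0.003 m))), for 0.1 s.
3. the rack has been turned end for end: the other row is at the fence, under the raised bar (all of step 1 and value of joint press_lever above 0.8 rad and ((x of row_b in the frame of press_seat above -0.018 m and value of joint each of cap_a1, cap_a2, cap_a3, cap_a4 above 0.003 m) or (x of row_a in the frame of press_seat above -0.018 m and value of joint each of cap_b1, cap_b2, cap_b3, cap_b4 above 0.003 m))), for 0.2 s.
4. the lever is down on the second row and all eight caps are home (all of step 1 and value of joint press_lever below 0.06 rad and value of joint each of cap_a1, cap_a2, cap_a3, cap_a4, cap_b1, cap_b2, cap_b3, cap_b4 above 0.003 m), for 0.1 s.
At the end, for the whole second after the job is handed in: All eight caps at least 3.0 of their 4 mm down, the lever up (over 1.2 rad) and still, the rack standing flat on the press's base plate (upright within 0.08 rad), still at the fence (its grip at most 50 mm in front of it, within 20 mm of its middle), at rest and released (value of joint each of cap_a1, cap_a2, cap_a3, cap_a4, cap_b1, cap_b2, cap_b3, cap_b4 above 0.003 m and value of joint press_lever above 1.2 rad and x of rack_grip in the frame of press_seat between -0.05 and -0.024 m and y of rack_grip in the frame of press_seat between -0.02 and 0.02 m and z of rack_grip in the frame of press_seat between 0.064 and 0.074 m and angle between rack_grip's own z axis and vertical below 0.08 rad and linear speed of vial_rack below 0.02 m/s and velocity of joint press_lever below 0.1 rad/s); the robot touches nothing.
It fails at once if the rack is tipped by more than 0.5 rad (angle between rack_grip's own z axis and vertical above 0.5 rad).
It fails at once if the beaker is pushed more than 30 mm or knocked over (distance of beaker from where it was at the start of the episode above 0.03 m or angle between beaker's own z axis and vertical above 0.5 rad).
It fails at once if the bottle is pushed more than 30 mm or knocked over (distance of bottle from where it was at the start of the episode above 0.03 m or angle between bottle's own z axis and vertical above 0.5 rad).
It also fails if it takes over 72 s, if anything falls off the work surface, if the arm or the gripper's body presses on something with over 40 N, if the wrist force passes 120 N, or if a joint passes its speed limit or range.

ROBOT

A 6-joint arm with a two-finger parallel gripper is mounted at the origin on a cart in front of the work surface, level with it; the furniture and walls round the work are solid. World frame = base frame: x ahead of the robot, y to its left, z up, the work surface at z = 0. Lengths are in mm, angles in rad, forces in N, time in s.
With the tool pointing down it reaches from about 375 to 925 mm from the base axis. Payload 5.7 kg.
Tool frame: the origin (TCP) lies midway between the tips of the shut fingers; the grasp point (between the pads) lies 19 mm behind it (pinch_z is the distance from the TCP to the grasp point, in mm); z points along the fingers, y is the line along which they close (so a half turn about z gives the same grasp; the last joint's range is limited). The gripper opens to 85 mm and grips with 20 to 120 N. Pads are 22 mm wide; open, the fingers measure 114 mm over their backs; the gripper's body (76 mm by 85 mm) begins 54 mm behind the grasp point. The pads swing forward as they close: fully open they stand 13 mm farther back than shut.
Start: joints at [1.053, 0.359, 1.51, -0, 1.272, -0.115], TCP at [235.187, 551.951, 231.267] pointing down, gripper open.
Joint ranges: [-2.97, 2.97], [-1.01, 2.36], [0.21, 2.38], [-0.96, 4.11], [0.2, 2.71], [-2.98, 2.98]. Speed limits (rad/s): [2.39, 2.39, 3.14, 3.14, 3.14, 3.14].

INTERFACE

Orientations are given as a unit quaternion [x, y, z, w].
In Python, from rig import move_pose, move_l, set_joints, set_gripper, sleep, inverse_kinematics, grab_frame, camera_model, Unreachable, sign_off, masks_of, get_time_s, get_joints, get_joint_vel, get_effort, get_position, get_ee_rot, get_ft_force, get_torque, get_grip_width, pinch_z gives the robot as it stands. Calls block until the motion is done:
- move_pose(position, orientation): joint-space move of the TCP to a pose.
- move_l(position, rotation=None, vel=150): straight line of the TCP; rotation=None keeps the orientation; vel is the mean speed in mm/s.
- set_joints(angles): joint-space move.
- set_gripper(opening): finger opening in mm; the grip force is fixed at half the most; returns when the fingers have stopped.
- sleep(seconds).
- inverse_kinematics(position, orientation): joint angles nearest the present ones, or None.
- grab_frame(name): name is "scene" or "top"; returns (picture, depth): 384x512x3 uint8, red, green, blue; 384x512 float32, mm along the optical axis (not along the pixel's ray), 0 where there is no reading.
- camera_model(name): a dict with "fov_y" (degrees; the focal length in pixels is half the picture's height over the tangent of half this angle, whatever the lens; pixels are square), "cx", "cy" (the principal point, pixels), "k1" (the pictures are not rectified: a ray, as slopes to the right and down, at radius r is drawn at 1 + k1 r^2 times it, then the intrinsics apply), "world_from_camera" (4x4, takes a point from camera to world coordinates). Camera axes: x right, y up, looking along -z (the intrinsics and any distortion apply to the point x, -y, -z); pixel columns grow to the right and rows downward; lengths in mm; the calibration is good to about 2 mm. A picture is of the moment at which its call begins. camera_model takes no time and is no camera call.
A pose or a line that the arm cannot do raises Unreachable and nothing moves.
- sign_off(): hands the job in, once; it reports no verdict.
Trained networks look in the newest picture that a camera, given by its name, has taken for a name from the list of things; names that differ only in an ending like _2 or _b are one class to them, and where a whole thing is asked for, a point or a joint stands for the part that bears it (a point fixed in the world has none). Each returns a list of dicts, best first, with "p" (0 to 1); they miss things now and then, are a little off and sometimes report something else, mostly with a low value. They report only what shows in the picture. A call takes as long as a camera call.
- masks_of(camera, thing): "region" (384x512 bool, what is visible of it) and "rect" ([centre column, centre row, width, height] in pixels, round what is visible of it).
Readings, each from a call of its own:
- get_time_s(): time.
- get_joints(): joint angles.
- get_joint_vel(): joint speeds.
- get_effort(): joint torques, N m.
- get_position(): TCP position.
- get_ee_rot(): TCP orientation.
- get_ft_force(): force on the tool from outside, world axes, zero at the start.
- get_torque(): the same for the moment, N m.
- get_grip_width(): finger opening in mm.
Only numpy, scipy, OpenCV 4.12 (cv2) and the standard library are available. Lean on these libraries where they do the work, as an engineer would, in place of code of your own. Each camera call takes 0.05 s, during which the arm holds its last target. There are 200 camera calls.

## Working session

There is one attempt and no reset: what is moved stays moved. The work goes in short steps, each a Python script; the robot and the scene stay as the last script left them, time stands still between calls to the robot, and variables do not carry over. Pictures are saved under pics/ and viewed, on a budget of 10 in all, crops included, one or two more only if the job needs it, and the job is handed in when it is done.

```bash
mkdir -p pics; ls; cat > h.py <<'E'
import numpy as np, cv2
from rig import *
def pts(cam, depth, mask=None):
    """world points of every masked pixel with depth -> Nx3, and (v,u)"""
    m=camera_model(cam); f=192/np.tan(np.radians(m["fov_y"])/2)
    K=np.array([[f,0,m["cx"]],[0,f,m["cy"]],[0,0,1.]])
    ok=depth>0
    if mask is not None: ok&=mask
    v,u=np.nonzero(ok)
    uv=np.stack([u,v],1).astype(float)[:,None]
    n=cv2.undistortPoints(uv,K,np.array([m["k1"],0,0,0,0.]))[:,0]
    d=depth[v,u]
    c=np.stack([n[:,0]*d,-n[:,1]*d,-d,np.ones_like(d)],1)
    return (c@np.array(m["world_from_camera"]).T)[:,:3],v,u
def save(name,img): cv2.imwrite("pics/"+name,img[:,:,::-1])
E
python3 - <<'E'
from h import *
for c in ("scene","top"):
    im,d=grab_frame(c); save(c+"0.png",im); np.savez(c+"0.npz",im=im,d=d)
    print(c,camera_model(c))
    for t in ("vial_rack","rack_grip","press","lever_grip","beaker","bottle"):
        for r in masks_of(c,t)[:2]:
            p,_,_=pts(c,d,r["region"])
            print(t,round(r["p"],2),np.round(r["rect"]),len(p),np.round(np.percentile(p,[2,50,98],axis=0),0).tolist() if len(p) else "")
print(get_time_s(),get_ee_rot(),pinch_z)
E
```

```text
pics
scene {'fov_y': 45.719974917147816, 'cx': 263.07120379102963, 'cy': 189.55654050597948, 'k1': -0.08901332202741696, 'world_from_camera': array([[-8.30773341e-01,  3.12742321e-01, -4.60443153e-01,
         9.62965958e+01],
       [-5.56221630e-01, -4.35528244e-01,  7.07765955e-01,
         4.73913956e+02],
       [ 2.08123693e-02,  8.44101528e-01,  5.35779298e-01,
         5.74490913e+02],
       [ 0.00000000e+00,  0.00000000e+00,  0.00000000e+00,
         1.00000000e+00]])}
vial_rack 0.87 [307. 212.  31.  44.] 1053 [[405.0, -252.0, 3.0], [437.0, -210.0, 29.0], [472.0, -181.0, 83.0]]
vial_rack 0.59 [225. 286.  29.  55.] 1314 [[420.0, 40.0, 2.0], [434.0, 65.0, 55.0], [460.0, 77.0, 91.0]]
rack_grip 0.57 [305. 212.  33.  47.] 1018 [[406.0, -246.0, 2.0], [437.0, -209.0, 28.0], [474.0, -181.0, 82.0]]
press 0.82 [236. 192.  79. 144.] 3900 [[456.0, -175.0, 5.0], [543.0, -103.0, 11.0], [626.0, -34.0, 217.0]]
lever_grip 0.82 [223. 166.  56. 105.] 1396 [[539.0, -182.0, 50.0], [580.0, -140.0, 106.0], [634.0, -69.0, 219.0]]
beaker 0.66 [260. 171.  20.  29.] 488 [[597.0, -330.0, 4.0], [613.0,
[... 764 characters left out ...]
3364 [[461.0, -173.0, 6.0], [543.0, -105.0, 12.0], [643.0, -35.0, 221.0]]
rack_grip 0.59 [284. 223.  36.  38.] 745 [[407.0, -253.0, 5.0], [442.0, -217.0, 24.0], [478.0, -184.0, 85.0]]
press 0.84 [242. 165.  83. 107.] 3692 [[461.0, -180.0, 2.0], [546.0, -106.0, 12.0], [649.0, -35.0, 221.0]]
lever_grip 0.82 [250. 144.  61.  69.] 1109 [[546.0, -181.0, 9.0], [588.0, -128.0, 109.0], [647.0, -75.0, 222.0]]
beaker 0.96 [326. 143.  25.  20.] 395 [[598.0, -331.0, 2.0], [622.0, -314.0, 21.0], [640.0, -288.0, 61.0]]
bottle 0.84 [168. 220.  29.  22.] 387 [[425.0, 28.0, 3.0], [446.0, 44.0, 66.0], [466.0, 70.0, 94.0]]
0.7 [ 2.00035991e-01  9.79788550e-01 -1.21115613e-05 -1.23534718e-05] 18.700000000000003
```

```bash
python3 - <<'E'
from h import *
a=np.load("top0.npz"); b=np.load("scene0.npz")
A=cv2.resize(a["im"][90:270,150:350],None,fx=2.5,fy=2.5,interpolation=cv2.INTER_CUBIC)[:450]
B=cv2.resize(b["im"][110:330,190:340],None,fx=2,fy=2,interpolation=cv2.INTER_CUBIC)
H=max(len(A),len(B)); pad=lambda x:np.pad(x,((0,H-len(x)),(0,0),(0,0)))
save("v1.png",np.hstack([pad(A),pad(B)]))
def rect(p,l):
    (c,s,an)=cv2.minAreaRect(p[:,:2].astype(np.float32)); print(l,len(p),np.round(c,1),np.round(s,1),round(an,1))
for c,z in (("top",a),("scene",b)):
    p,_,_=pts(c,z["d"])
    R=lambda x0,x1,y0,y1,z0,z1: p[(p[:,0]>x0)&(p[:,0]<x1)&(p[:,1]>y0)&(p[:,1]<y1)&(p[:,2]>z0)&(p[:,2]<z1)]
    print(c)
    rect(R(430,660,-240,0,4.5,13),"base")
    rect(R(450,640,-190,-10,26,38),"fence top")
    q=R(480,720,-260,0,170,260); rect(q,"bar"); print(q.mean(0),q.max(0))
    rect(R(390,490,-270,-170,14,27),"rackplate")
    rect(R(390,490,-270,-170,35,50),"caps")
    q=R(390,490,-270,-170,60,95); rect(q,"grip"); print(q.mean(0),q.max(0)) 
    rect(R(390,490,-20,100,84,100),"bottletop"); rect(R(580,660,-350,-270,50,68),"beakertop")
E
```

```text
top
base 2302 [ 544.6 -119.8] [228.7 238. ] 0.3
fence top 52 [ 514.1 -124.1] [172.2  19.6] 50.4
bar 1094 [ 641.6 -102.5] [184.1 113.9] 75.2
[644.9878879  -77.16027607 215.6003777 ] [ 7.19946988e+02 -6.15277961e-02  2.59773157e+02]
rackplate 445 [ 441.3 -219.5] [68.2 57.9] 33.3
caps 194 [ 441.7 -219.3] [59.2 48.9] 34.0
grip 77 [ 441.4 -219.1] [24.  13.6] 34.4
[ 441.50188309 -218.43839328   81.83760122] [ 453.78201548 -208.21189484   87.17889751]
bottletop 127 [443.9  50.2] [25.5 25.9] 87.6
beakertop 100 [ 618.8 -310. ] [44.9 45. ] 29.0
scene
base 2066 [ 513.4 -134.5] [205.5 144.1] 64.1
fence top 203 [ 531.9 -135.2] [181.7  65.7] 50.7
bar 435 [ 621.5 -150.5] [85.2 33.1] 48.8
[ 613.64306622 -154.66985252  208.0677198 ] [ 638.76648319 -108.19678085  222.4169581 ]
rackplate 302 [ 441.7 -217. ] [65.8 60.1] 33.3
caps 237 [ 441.3 -216.9] [58.7 52.7] 31.0
grip 153 [ 440.8 -217.2] [24.  15.6] 38.6
[ 439.49100311 -214.52601468   74.37797133] [ 454.08315714 -206.13444011   84.57412897]
bottletop 195 [442.9  53.4] [27.  24.7] 37.7
beakertop 140 [ 618.3 -308.3] [43.8 48. ] 15.7
```

View pics/v1.png

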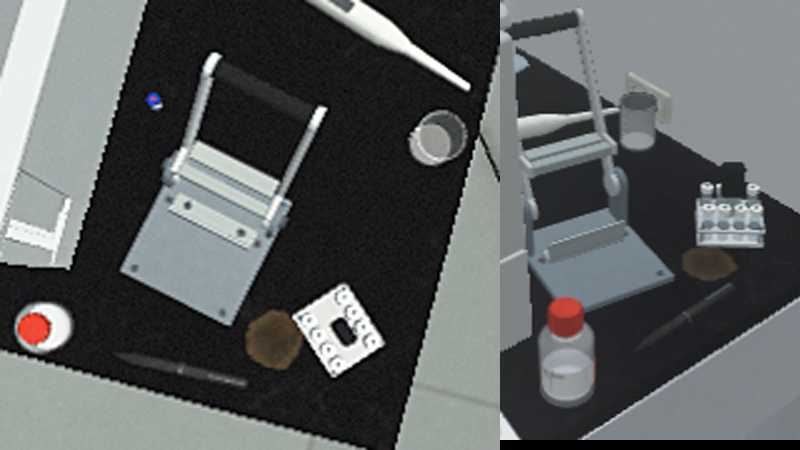

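```bash
python3 - <<'E'
from h import *
a=np.load("top0.npz"); b=np.load("scene0.npz")
P={c:pts(c,z["d"])[0] for c,z in (("top",a),("scene",b))}
p=np.vstack(list(P.values()))
print("max height /10mm grid; cols y=600..-500, rows x=900..150")
for x in range(900,100,-50):
    print(x,' '.join('%4.0f'%(p[s,2].max()) if (s:=(abs(p[:,0]-x)<25)&(abs(p[:,1]-y)<25)).sum()>3 else '   .' for y in range(600,-550,-50)))
def rect(p,l):
    (c,s,an)=cv2.minAreaRect(p[:,:2].astype(np.float32)); print(l,len(p),np.round(c,1),np.round(s,1),round(an,1))
    return c
for c,p in P.items():
    g=p[(np.hypot(p[:,0]-540,p[:,1]+110)<100)]
    yaw=np.radians(-30)
    for z0,z1,l in ((5.5,10.5,"base"),(29,35,"fence"),(195,240,"bar"),(66,75,'cheek'),(85,130,'presser')):
        q=p[(np.hypot(p[:,0]-(620 if l=='bar' else 540),p[:,1]+(130 if l=='bar' else 110))<(70 if l=='bar' else 100))&(p[:,2]>z0)&(p[:,2]<z1)]
        if len(q)>5: rect(q,c+l); print(np.round(np.median(q,0),1),q[:,2].max())
    if c=='top':
        z=a; q,v,u=pts(c,z["d"]); im=z["im"][v,u].astype(int).max(1)
        s=(np.hypot(q[:,0]-625,q[:,1]+125)<80)&(q[:,2]>150)
        for k in (0,1):
            t=q[s&((im<90) if k==0 else (im>=90))]; rect(t,"dark" if k==0 else "light"); print(np.round(np.percentile(t[:,2],[5,25,50,75,95]),1))
E
```

```text
max height /10mm grid; cols y=600..-500, rows x=900..150
900    .    .    .    .    .    .    .    .    .    .    .    .    .  220  181  117  114  111  114  157  158    6    .
850    .    .    .    .    .    .    .    .    .    .    .    .    .  318  154  161    7    8    7  157  158    .    .
800    .    .    .    .    .    .    .    .    .    .    .    .  418  392  187  186   31    7    8    8    8    .    .
750    .    .    .    .    .    .    .    .  505  505  505  505  505  339    7   28   34   33    7    7    7    .    .
700    .    .    .    .    .    .    .    .  505  505  505  505  504  338    6    8    6   31   26   21    5    . -787
650    .    .    .    .    .    .    .    .  505  505  505  505  505   37  224  222    8    7   64   61 -793    . -788
600    .    .    .    7  108  163  324  484  506  507  507  506  503  109  172  223  224    6   63   62 -792    . -788
550    .    .    .    6    7  182  365  441  477  505  506  507  340  106  111  154    7    8    7    5 -793    . -786
500    .    .    .    6    6    6   11   14   20  388  429  438  336   15   36   37   49   
[... 1185 characters left out ...]
4.68024155987962
toppresser 602 [ 573.8 -118.1] [94.3 36.3] 62.4
[ 573.4 -117.8  106.6] 128.57909779072088
dark 386 [ 624.  -148.1] [90.5 37.5] 45.2
[211.9 216.4 218.3 219.6 221.3]
light 190 [ 616.6 -139.4] [94.8 46.2] 62.5
[155.9 172.7 197.2 220.5 222.8]
scenebase 1826 [528.5 -92.8] [117.2 134.9] 63.9
[513.1 -87.3   8.6] 10.496672648146614
scenefence 124 [ 545.2 -103.8] [108.9  43.9] 75.6
[537.2 -99.3  31.9] 34.92546106551572
scenebar 363 [ 623.2 -148.4] [83.5 23.4] 57.4
[ 617.9 -151.6  214.3] 222.41695810333982
scenecheek 94 [ 563.4 -111.6] [111.1  25.6] 64.1
[ 551.4 -150.2   69.9] 74.75097412045756
scenepresser 721 [ 574.  -116.4] [99.  44.7] 69.6
[ 570.1 -114.8  105.3] 129.87701611572476
```

```bash
cat >> h.py <<'E'
from scipy.spatial.transform import Rotation as Rot
PX,PYAW=np.array([527.8,-94.]),np.radians(-26.2)
ex=np.array([np.cos(PYAW),np.sin(PYAW)]); ey=np.array([-ex[1],ex[0]])
def W(x,y,z): return np.r_[PX+x*ex+y*ey,z]     # press frame -> world
def down(phi):                                  # tool down, finger line (tool y) at world angle phi (deg)
    y=np.array([np.cos(np.radians(phi)),np.sin(np.radians(phi)),0]); z=np.array([0,0,-1.])
    return Rot.from_matrix(np.stack([np.cross(y,z),y,z],1)).as_quat()
E
python3 - <<'E'
from h import *
a=np.load("top0.npz"); b=np.load("scene0.npz")
p=np.vstack([pts("top",a["d"])[0],pts("scene",b["d"])[0]])
for x in range(440,800,20):
    s=(abs(p[:,0]-x)<10)&(p[:,2]>60)&(p[:,1]>-90)&~(np.hypot(p[:,0]-445,p[:,1]-50)<45)
    s&=~(((p[:,:2]-PX)@ex<130)&(abs((p[:,:2]-PX)@ey)<66))
    if s.any():
        q=p[s]; print(x,len(q),"min y",np.round(np.percentile(q[:,1],[0,3]),0),"zmax",[round(float(q[q[:,1]<q[:,1].min()+20][:,2].max())),round(float(q[:,2].max()))])
j=np.array(get_joints()); print(j)
t=np.radians(60.3)
q1=inverse_kinematics([410*np.cos(t),410*np.sin(t),300],get_ee_rot()); print(np.round(q1,3))
set_joints(q1); 
q2=np.array(q1); q2[0]=np.radians(-26.3); q2[5]=np.radians(30)
print(np.round(q2,3)); set_joints(q2); print(get_position(),get_ft_force(),get_time_s())
for pos,phi in (((441.4,-218.5,51),-56.5),((441.4,-218.5,51),123.5),(W(-23,0,60),-26.2),(W(-23,0,60),153.8),(W(-65,0,100),-26.2),(W(-65,0,100),153.8),(W(120,0,200),-26.2),(W(-113,0,110),-26.2)):
    r=inverse_kinematics(list(pos),down(phi)); print(np.round(pos),phi,None if r is None else np.round(r,2))
E
```

```text
500 5610 min y [27. 31.] zmax [338, 393]
520 13009 min y [21. 42.] zmax [340, 454]
540 19362 min y [16. 39.] zmax [340, 506]
560 22156 min y [10. 35.] zmax [340, 507]
580 9711 min y [ 5. 10.] zmax [500, 506]
600 3127 min y [-0.  2.] zmax [503, 507]
620 2981 min y [-6. -4.] zmax [501, 505]
640 3038 min y [-11.  -9.] zmax [503, 505]
660 3068 min y [-16. -14.] zmax [502, 505]
680 3113 min y [-21. -19.] zmax [502, 505]
700 3159 min y [-27. -24.] zmax [501, 505]
720 3183 min y [-32. -30.] zmax [501, 505]
740 1626 min y [-38. -36.] zmax [339, 505]
760 732 min y [-43. -42.] zmax [339, 468]
780 614 min y [-48. -47.] zmax [340, 427]
[ 1.05290130e+00  3.58739834e-01  1.51037948e+00  1.66769500e-05
  1.27250405e+00 -1.15110621e-01]
[ 0.884  0.01   1.783  0.     1.349 -0.284]
[-0.459  0.01   1.783  0.     1.349  0.524]
[ 393.05994571 -116.59475916  299.85155662] [-0.41590222  0.37560109  0.15489523] 3.4
[ 441. -218.   51.] -56.5 [-0.6   0.46  1.92 -0.    0.76  0.39]
[ 441. -218.   51.] 123.5 [-0.6   0.46  1.92 -0.    0.76 -2.76]
[507. -84.  60.] -26.2 [-0.3   0.46  1.87 -0.    0.81  0.16]
[507. -84.  60.] 153.8 None
[469. -65. 100.] -26.2 [-0.28  0.35  1.92 -0.    0.86  0.17]
[469. -65. 100.] 153.8 [-0.28  0.35  1.92 -0.    0.86 -2.97]
[ 635. -147.  200.] -26.2 [-0.33  0.46  1.43 -0.    1.25  0.12]
[426. -44. 110.] -26.2 [-0.26  0.28  2.01 -0.    0.85  0.19]
```

```bash
python3 - <<'E'
from h import *
g=[441.4,-218.4]
set_gripper(46)
move_pose([*g,170],down(33.5))
move_l([*g,52],vel=120)
print("f",np.round(get_ft_force(),1))
set_gripper(0); print("w",get_grip_width(),np.round(get_ft_force(),1))
move_l([*g,150],vel=120); print("w",get_grip_width(),np.round(get_ft_force(),1),get_time_s())
im,d=grab_frame("scene"); save("v2.png",cv2.resize(im[60:310,190:400],None,fx=2.4,fy=2.4))
E
```

```text
f [-0.1 -0.6 -0.4]
w 23.293332657652037 [0.5 0.5 6.4]
w 23.011172715558704 [-0.5 -0.1 -2.9] 7.8083
```

View pics/v2.png

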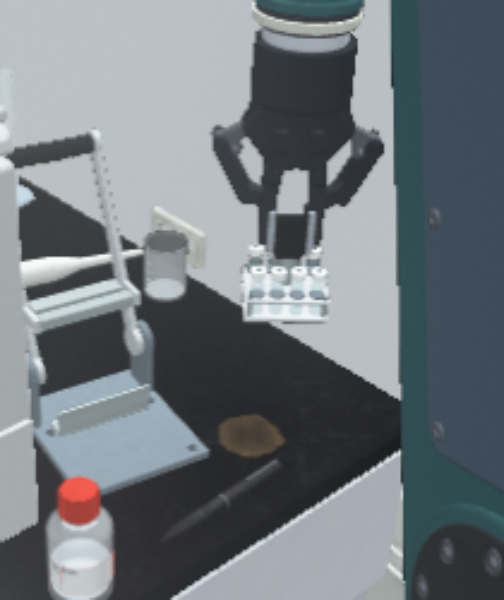

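```bash
cat >> h.py <<'E'
def seat(phi,x0=-33):
    """held rack above the press front: lower on the plate, slide to the fence, release, rise"""
    move_l(W(x0,0,110),down(phi),vel=120); f0=np.array(get_ft_force())
    move_l(W(x0,0,65),vel=80)
    z=65
    while z>56:
        z-=0.7; move_l(W(x0,0,z),vel=20); f=np.array(get_ft_force())-f0
        if f[2]>2.0: break
    print("plate z",z,np.round(f,1))
    x=x0
    while x<-12:
        x+=0.8; move_l(W(x,0,z),vel=25); f=np.array(get_ft_force())-f0; fx=f[:2]@ex
        if fx<-7: break
    print("fence x",x,np.round(f,1),"fx",round(fx,1),"fy",round(float(f[:2]@ey),1))
    set_gripper(46); p=np.array(get_position()); p[2]=180; move_l(p,vel=150)
    print("t",get_time_s())
def rackpose(name):
    im,d=grab_frame("top"); p,_,_=pts("top",d); o=[]
    for l,z0,z1 in (("plate",24,34),("caps",44,58),("grip",82,100)):
        q=p[(p[:,2]>z0)&(p[:,2]<z1)]; loc=np.stack([(q[:,:2]-PX)@ex,(q[:,:2]-PX)@ey],1)
        s=(loc[:,0]>-75)&(loc[:,0]<4)&(abs(loc[:,1])<44)
        if s.sum()>8:
            c,sz,an=cv2.minAreaRect(loc[s].astype(np.float32)); print(l,s.sum(),np.round(c,1),np.round(sz,1),round(an,1),"z",np.round(np.percentile(q[s][:,2],[5,50,95]),1))
    save(name,cv2.resize(im[90:250,190:330],None,fx=3.5,fy=3.5,interpolation=cv2.INTER_CUBIC)); return im,d
E
python3 - <<'E'
from h import *
move_pose(W(-70,0,150),down(63.8))
print("w",get_grip_width())
seat(63.8)
p=W(-110,0,260); move_l(p,vel=200)
rackpose("v3.png"); print(get_time_s())
E
```

```text
w 22.916172878781982
plate z 60.09999999999998 [-0.3  2.6  9.8]
fence x -29.8 [-5.8  5.4 20. ] fx -7.6 fy 2.3
t 13.9
plate 455 [-32.6  -0.7] [57.8 67.4] 0.0 z [27.6 30.3 33.2]
caps 186 [-33.  -1.] [59.3 49.3] 89.8 z [50.  53.  55.9]
grip 72 [-32.5  -0.5] [23.5 13.6] 90.0 z [87.2 91.  93.6]
14.6667
```

View pics/v3.png

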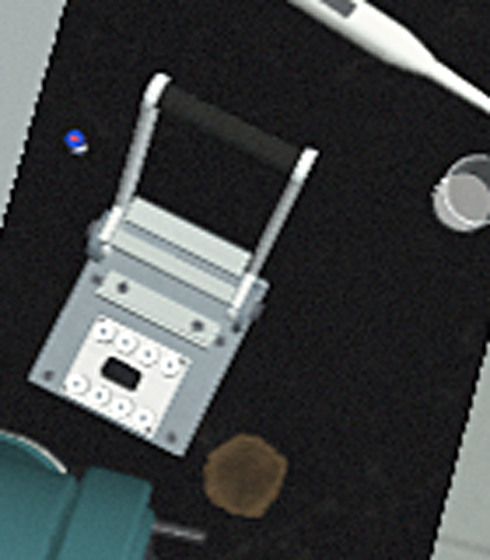

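```bash
python3 - <<'E'
s=open("h.py").read()
i=s.index("    x=x0\n"); j=s.index("    set_gripper(46); p=")
s=s[:i]+'''    slide(x0,z)
'''+s[j:]
s+='''
def slide(x,z):
    """held rack at press x, plate height z: slide just above the plate to the fence, set down"""
    move_l(W(x,0,z+1.6),vel=20); f0=np.array(get_ft_force())
    while x<-12:
        x+=0.8; move_l(W(x,0,z+1.6),vel=25); f=np.array(get_ft_force())-f0; fx=f[:2]@ex
        if fx<-5: break
    print("fence x",round(x,1),np.round(f,1),"fx",round(fx,1),"fy",round(float(f[:2]@ey),1))
    move_l(W(x,0,z+0.4),vel=20); print(np.round(np.array(get_ft_force())-f0,1))
'''
open("h.py","w").write(s)
E
python3 - <<'E'
from h import *
move_l(W(-32.5,-0.5,110),down(63.8),vel=200)
move_l(W(-32.5,-0.5,60.5),vel=100); set_gripper(0); print(get_grip_width(),np.round(get_ft_force(),1))
slide(-32.5,60.5)
set_gripper(46); p=np.array(get_position()); p[2]=150; move_l(p,vel=150)
move_l(W(-110,0,260),vel=250)
rackpose("v4.png"); print(get_time_s())
E
```

```text
23.11957229955042 [-0.2  1.8  6.7]
fence x -18.9 [-4.8  3.3  5.1] fx -5.8 fy 0.9
[-7.   5.7 13.7]
plate 429 [-23.8  -0.7] [67.3 54.7] 90.0 z [27.8 30.4 33.1]
caps 181 [-22.2  -1. ] [58.5 49.2] 88.4 z [50.1 53.1 55.6]
grip 69 [-22.4  -0.8] [12.6 24.2] 0.1 z [87.7 90.7 93.8]
23.2417
```

View pics/v4.png

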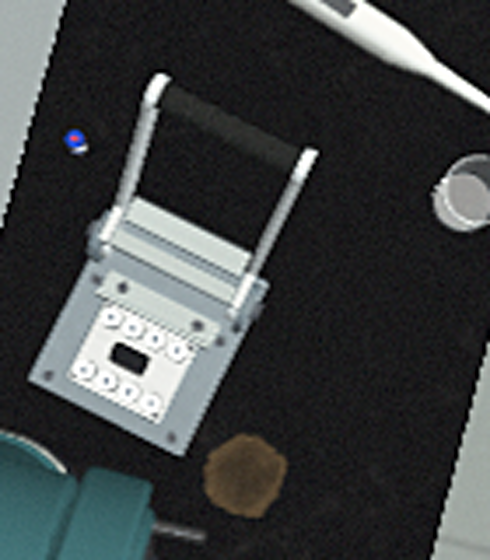

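```bash
cat >> h.py <<'E'
PHI=np.degrees(PYAW)
def bar(q,dx=0,dz=-20): t=.436+q; return W(41-170*np.cos(t)+dx,0,55+170*np.sin(t)+dz)
def lever_down(q0=1.55):
    """fingers already caging the open lever's bar: pull over, grip at 0.45, press home"""
    for q in (1.25,0.95,0.65,0.42): move_l(bar(q,-6),vel=220)
    set_gripper(0); print("grip",round(get_grip_width(),1),np.round(get_ft_force(),1),"t",get_time_s())
    f0=np.array(get_ft_force()); move_l(bar(0.14),vel=150)
    q=0.14
    while q>-0.08:
        q-=0.03; move_l(bar(q),vel=60); f=np.array(get_ft_force())-f0
        if f[2]>24: break
    print("end q cmd",round(q,3),"f",np.round(f,1),"t",get_time_s())
def lever_up(q1=1.55):
    move_l(bar(0.2),vel=150); move_l(bar(0.42),vel=150); print("f",np.round(get_ft_force(),1))
    set_gripper(30)
    for q in (0.7,1.0,1.3,q1): move_l(bar(q,7),vel=220)
    p=np.array(get_position()); p[2]=250; move_l(p,vel=200); print("up t",get_time_s())
E
python3 - <<'E'
from h import *
set_gripper(30)
move_l(bar(1.55,dz=45),down(PHI),vel=250)
move_l(bar(1.55),vel=150); print(np.round(get_ft_force(),1),get_time_s())
lever_down()
rackpose("v5.png")
im,d=grab_frame("scene"); save("v5.png",cv2.resize(im[80:310,170:360],None,fx=2.6,fy=2.6)); print(get_time_s())
E
```

```text
[ 0.7 -0.3  0.7] 25.8417
grip 13.8 [ 2.8 -1.3 -1.3] t 27.625
end q cmd -0.01 f [-7.1  6.1 27.5] t 29.3167
plate 356 [-23.3  -0.8] [53.7 67.2] 0.0 z [27.7 30.8 33.1]
caps 100 [-22.2  -1.1] [58.6 48.2] 88.0 z [50.4 53.8 56.6]
grip 227 [-29.1   0.2] [65.9 86.9] 0.3 z [82.5 86.  97.2]
29.4167
```

View pics/v5.png

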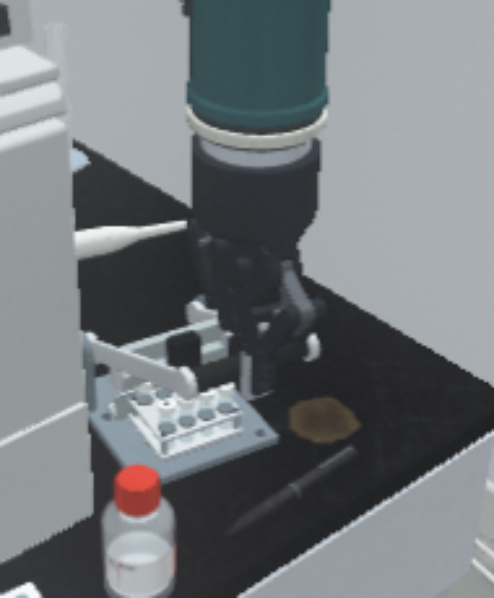

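```bash
cat >> h.py <<'E'
def caprows():
    for cam in ("top","scene"):
        im,d=grab_frame(cam); p,v,u=pts(cam,d); lx=(p[:,:2]-PX)@ex; ly=(p[:,:2]-PX)@ey
        for l,x in (("fence row",-4),("front row",-42)):
            o=[]
            for y in (-24,-8,8,24):
                s=(np.hypot(lx-x,ly-y+1)<5.5)&(p[:,2]>40)&(p[:,2]<62); o.append(round(float(np.median(p[s,2])),1) if s.sum()>3 else None)
            print(cam,l,o)
        b=(p[:,2]>60)&(abs(ly)<36)&(lx>50)&(lx<170)&(p[:,2]<240)&(im[v,u].max(1)<90)
        if b.sum()>20: print(cam,"dark bar x,z",np.round([np.median(lx[b]),np.percentile(p[b,2],90)],1))
E
python3 - <<'E'
from h import *
lever_up()
caprows(); print(get_time_s())
E
```

```text
f [-8.9  9.5 11.2]
up t 32.4583
top fence row [49.7, 49.9, 50.0, 49.2]
top front row [52.4, 53.9, 53.5, 52.8]
top dark bar x,z [108.8 220.2]
scene fence row [47.6, None, 48.1, 48.2]
scene front row [50.4, 51.1, 51.8, 51.2]
scene dark bar x,z [105.2 218.5]
32.5583
```

```bash
python3 - <<'E'
from h import *
set_gripper(46)
move_l(W(-22.5,-.8,250),down(63.8),vel=280)
move_l(W(-22.5,-.8,60.5),vel=180); set_gripper(0); print("w",get_grip_width(),np.round(get_ft_force(),1))
move_l(W(-24,-.4,64),vel=60); move_l(W(-70,0,120),vel=180)
move_pose(W(-70,0,120),down(-116.2)); print("w",get_grip_width(),get_time_s())
move_l(W(-32,0,75),vel=150); move_l(W(-32,0,62.3),vel=80); f0=np.array(get_ft_force())
move_l(W(-26,0,62.3),vel=60); x=-26
while x<-14:
    x+=1.2; move_l(W(x,0,62.3),vel=40); f=np.array(get_ft_force())-f0
    if f[:2]@ex<-5: break
print("x",x,np.round(f,1),np.round((np.array(get_position())[:2]-PX)@ex,1))
move_l(W(x,0,60.9),vel=40); print(np.round(np.array(get_ft_force())-f0,1))
set_gripper(46); p=np.array(get_position()); p[2]=150; move_l(p,vel=200)
move_l(W(-60,0,250),down(PHI),vel=280)
rackpose("v6.png"); print(get_time_s())
E
```

```text
w 23.169255859390685 [0.3 2.3 6.9]
w 22.910539059041632 39.55
x -20.000000000000004 [-5.5  2.5  3.4] -21.5
[-7.9  1.9 14.1]
44.8583
```

View pics/v6.png

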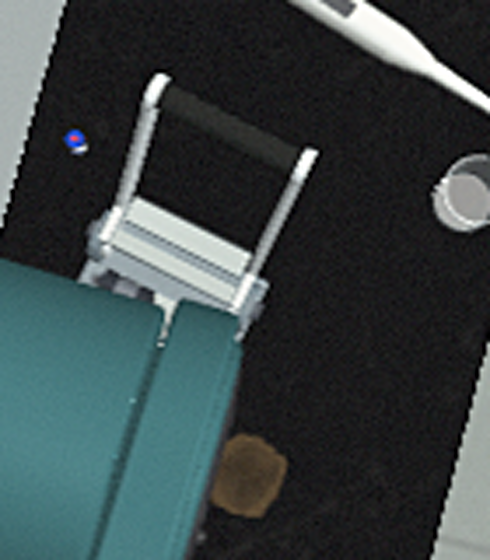

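```bash
python3 - <<'E'
from h import *
set_gripper(30)
move_l(bar(1.55,dz=45),vel=280)
rackpose("v7.png"); caprows(); print(get_time_s())
E
```

```text
plate 436 [-23.8  -1.8] [67.1 54.8] 90.0 z [27.7 30.7 33.2]
caps 178 [-22.1  -1.6] [58.2 49.3] 89.8 z [47.4 51.1 55.5]
grip 69 [-21.9  -1.5] [13.6 23.3] 0.0 z [88.5 91.1 93.7]
top fence row [53.3, 53.2, 53.2, 52.9]
top front row [49.0, 49.9, 50.2, 49.0]
top dark bar x,z [108.3 220.5]
scene fence row [51.9, None, 48.7, 51.7]
scene front row [48.2, 47.9, 47.8, 48.1]
scene dark bar x,z [105.2 218.2]
46.0667
```

Turned and seated square at the fence, with the unpressed row now at the fence and the pressed row in front. Next is the second press.

```bash
python3 - <<'E'
from h import *
move_l(bar(1.55),vel=150)
lever_down(); sleep(0.15); print(np.round(get_ft_force(),1))
lever_up()
rackpose("v8.png"); caprows(); print(get_time_s())
E
```

```text
grip 14.4 [ 2.2 -1.7 -0.8] t 48.4333
end q cmd -0.01 f [-6.   6.6 25.2] t 50.125
[-3.7  4.7 26. ]
f [-9.7 10.  10.4]
up t 53.3167
plate 438 [-23.8  -1.8] [54.7 67.3] 0.0 z [27.6 30.6 33.3]
caps 181 [-21.9  -1.3] [58.9 49.6] 89.9 z [46.5 49.2 52.4]
grip 69 [-21.9  -1.6] [13.6 23.3] 0.0 z [88.9 91.2 93.8]
top fence row [51.1, 49.9, 49.5, 50.1]
top front row [49.9, 48.9, 49.6, 49.3]
top dark bar x,z [108.9 220.3]
scene fence row [47.2, None, 48.5, 48.6]
scene front row [48.0, 48.1, 48.5, 48.6]
scene dark bar x,z [105.2 218.4]
53.4667
```

View pics/v8.png

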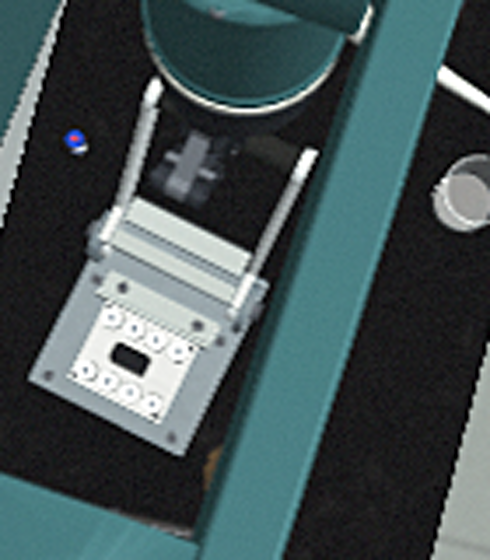

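```bash
python3 - <<'E'
from h import *
fr=[grab_frame("top")[1] for _ in range(12)]; d=np.mean(fr,0); d[np.min(fr,0)<=0]=0
p,_,_=pts("top",d); lx=(p[:,:2]-PX)@ex; ly=(p[:,:2]-PX)@ey
for x in (-2.5,-40.5):
    o=[]
    for y in (-24,-8,8,24):
        s=(np.hypot(lx-x,ly-y+1.5)<4.5)&(p[:,2]>40)&(p[:,2]<62); o.append((round(float(np.median(p[s,2])),2),int(s.sum())))
    print(x,o)
print("noise",np.std(fr,0)[150:200,200:250].mean(),np.round(get_position()),np.round(get_ft_force(),1),get_time_s())
E
```

```text
-2.5 [(49.96, 12), (49.51, 14), (49.81, 13), (49.75, 11)]
-40.5 [(49.66, 13), (49.88, 12), (49.58, 12), (49.6, 12)]
noise 13.649607 [ 631. -145.  250.] [ 0.1  0.4 -0. ] 54.0667
```

```bash
python3 - <<'E'
from h import *
p=np.array(get_position()); p[2]=290; move_l(p,vel=150); print(get_time_s(),np.round(get_ft_force(),1)); sign_off()
E
```

```text
54.4833 [-0.7  0.5  0.2]
the job is handed in; nothing more can be done
```

I pressed both rows of caps home and handed the job in at about 54.5 s. The lever is up and the closed rack stands at the fence. `sign_off` reported no verdict.

**What I did:** I set the rack against the fence, swung the lever down on the first row and raised it. I then lifted the rack, turned it end for end, re-seated it and pressed the second row the same way. Both presses ended at about 25–27 N on the hand bar.

**Last checks:**
- **Caps:** averaged over 12 top-camera depth frames, all eight tops lie within about 0.5 mm of each other. That is about 3.4 mm below the loose height measured earlier.
- **Rack:** its grip is 28 mm in front of the fence, 1.6 mm off the middle, and square.
- **Lever:** the hand bar is back at its starting position, about 1.55 rad.
- **Contact:** the wrist force was about zero with the gripper clear of everything.
- **Beaker and bottle:** I never worked near either one. The beaker stood unmoved in the last picture, but I did not re-measure the bottle at the end.

**What failed or disagreed:**
- The first seating stopped about 10 mm short of the fence because of friction, so I re-gripped the rack and slid it home slightly lifted.
- In the first reading after the second press, one cap at the fence looked about 1 mm high. The averaged reading did not confirm that.
- The scene camera could not see one cap in the fence row.

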